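# Release the embossing jig and slide out its plate

## Robot

A 6-joint arm with a two-finger parallel gripper is mounted at the origin on the work surface. World frame = base frame: x ahead of the robot, y to its left, z up, the work surface at z = 0. Lengths are in m, angles in rad, forces in N, time in s.
With the tool pointing down it reaches from about 0.35 to 0.975 m from the base axis. Payload 17.4 kg.
Tool frame: the origin (TCP) lies on the centre line of the jaws, within the pads' length; the fingertips stand 11 mm ahead of it and the grasp point (between the pads) lies 8 mm behind it; z points along the fingers, y is the direction in which the jaws open and shut (so a half turn about z gives the same grasp; the last joint's range is limited). The gripper opens to 85 mm and grips with 20 to 120 N. Pads are 22 mm wide; open, the fingers measure 114 mm over their backs; the gripper's body (76 mm by 85 mm) begins 54 mm behind the grasp point. The pads swing forward as they close: fully open they stand 13 mm farther back than shut.
Start: joints at [-1.26, 0.116, 1.442, -0, 1.584, -0.038], TCP at [0.231, -0.634, 0.242] pointing down, gripper open.
Joint ranges: [-2.83, 2.83], [-0.83, 2.19], [0.07, 2.5], [-1.14, 4.28], [0.01, 3], [-2.97, 2.97]. Speed limits (rad/s): [1.89, 1.89, 2.22, 3.14, 3.14, 3.14].

## Interface

Orientations are given as a rotation vector (axis times angle).
In Python, from station import status, eyes, close_job gives the robot as it stands.
- The arm moves only by the tool arm_command, never from a script. Its argument "deltas" is text: rows parted by semicolons, each of 5 numbers parted by spaces: the shift along the tool's x, y, z in cm, then the turn about the tool's z in rad, then the closure in counts, from 0 (fully open) to 255 (shut). A call has 1 to 12 rows; each row shifts and turns the commanded pose from where the row before left it, along the tool's axes as they then stand; what a row does not reach is not made up. A row lasts 1/12 s, in which the tool goes at most 41.7 mm and 7.16 degrees, less where a joint would pass 70% of its speed; a pose out of reach is approached as far as the arm can. A call is refused whole if a number of a shift passes 4.17 or a number of a turn 0.125, either way. A call with a gripper value outside its range is refused whole. The fingers move at their own pace and stop on an object; "grip_force" is the grip in N (left out, the last holds). Time passes only in rows, so rows that do not move let the fingers close. It gives the time, the measured TCP pose, the force and the opening at its end, in the units of the state.
- status.sense(): the state, without advancing time (a new reading comes with each control period).
- eyes.read_camera(name): name is "scene" or "top" or "wrist"; returns the picture (400x640x3 uint8, red, green, blue); there is no depth.
- eyes.camera_info(name): a dict with "fx", "fy", "cx", "cy" (pixels), "pose" (4x4, takes a point from camera to world coordinates). Camera axes: x right, y down, z forward; pixel columns grow to the right and rows downward; lengths in m; the calibration is good to about 2 mm. A picture is of the moment at which its call begins: read the wrist's pose just before it. camera_info takes no time and is no camera call; for the wrist camera it gives the pose at the moment of the call.
- close_job(): hands the job in, once; it reports no verdict.
The state is a dict: "clock": time; "qpos": joint angles; "qvel": joint speeds; "effort": joint torques, N m; "tool_pos": TCP position; "orientation": TCP orientation; "ft_force": force on the tool from outside, world axes, zero at the start; "wrist_torque": the same for the moment, N m; "grip_width": finger opening in m.
Only numpy, scipy, OpenCV 4.12 (cv2) and the standard library are available. Lean on these libraries where they do the work, as an engineer would, in place of code of your own. Each camera call takes 0.05 s, during which the arm holds its last target. There are 200 camera calls.

## Task

Take the red-handled key out of its wooden block and push its blade straight down through the narrow slot in the green catch housing, pressing the hidden catch until the hold-down bar springs up a little; the key belongs back upright in its block when the job is done. Swing the freed bar up by its red pin until it stands about upright and stays there, then slide the brass embossing plate out from beneath it, all the way forward against the yellow stop, leaving the other things on the bench undisturbed.

Things in the scene. Friction and masses are not known exactly. Their poses are not given: they have to be found in the camera images.
- jig: Embossing jig fixed to the bench: grey bed 265 (x) x 260 mm, top 12 mm high. Origin on the bench midway between the guides (8 mm wide, 24 mm high, centred on y = -58 and 58 mm, along x). Its -x is the front, z up. Yellow front stop: inner face at x = -130 mm, 24 mm high. Green catch housing 74 (x) x 56 mm, 62 mm high, centred on x = 60, y = -118 mm.
- slot (a point): Mouth centre of the narrow slot in the housing's top face, at jig x = 60, y = -118, z = 62 mm; axes as the jig's. Slot 24 mm long (x), 9 mm wide (y), through an 8 mm plate. The catch's tab lies hidden straight below it, 32 mm under the mouth.
- bar (a joint): Angle of the steel hold-down bar (rad): 0 down and caught, 0.1 sprung up after release, 1.57 upright, stop at 1.7. Stiff hinge (about 0.4 N m): stays where left. Bar 25 mm wide, 16 thick, 156 long, from the hinge towards jig -y across the plate at jig x = 47 to 72 mm, underside 25 mm high when down. Its -y end swings up and over towards +y.
- bar_hinge (a point): A point on the bar's hinge axis, at jig x = 60, y = 75, z = 33 mm. The axis is parallel to the jig's x. This frame turns with the bar: y and z as the jig's while the bar is down.
- bar_pin (a point): Middle of the red lifting pin: 12 mm round, axis along the jig's x, standing out about 50 mm from the front (-x) of an upright on the bar. Bar down: at jig x = 19, y = -55, z = 58 mm, that is 130 mm from the hinge along the bar and 25 mm above the bar's centre plane. It swings with the bar.
- plate: Brass-coloured embossing plate 100 mm square, 10 mm thick, about 0.4 kg, flat on the jig's bed with 4 mm play to each guide. Origin: centre of its underside; axes as the jig's. A rib at its rear (x = 39 to 49 mm, 80 mm long, 14 mm high) stands behind the bar, so it slides forward (jig -x) only with the bar raised. Against the stop its origin is at jig x = -80 mm.
- plate_knob (a point): Centre of the top of the black upright knob on the plate: 18 mm in diameter, 34 mm high above the plate's top, at plate x = -30, y = 0 mm; top 44 mm above the plate's underside.
- key: Release key, standing upright. Origin: centre of the blade's lower end, z up. Steel blade 16 mm wide (key x), 5 thick (key y), 70 long; brass collar 38 mm in diameter, z = 70 to 76 mm; red handle 22 x 22 mm, z = 76 to 140 mm. About 0.12 kg. In the block its collar rests on the block's top, its lower end 10 mm above the bench.
- pocket (a point): Mouth centre of the pocket in the top of the dark wooden key block (80 mm cube, fixed, top 80 mm above the bench); axes as the block's. Pocket 26 mm along x, 14 mm along y, right through. The key stands within a few mm of this point.
- dye: Bystander: amber dye bottle, 64 mm thick, 130 mm tall; loose on the bench; origin at its underside. Do not disturb.
- wax: Bystander: wax jar, 70 mm thick, 60 mm tall; loose on the bench; origin at its underside. Do not disturb.
- mallet: Bystander: hammer lying on the bench, 240 mm long; loose on the bench; origin at its underside. Do not disturb.
- spool: Bystander: wooden spool, 56 mm thick, 60 mm tall; loose on the bench; origin at its underside. Do not disturb.
- form: Bystander: red wooden bag form, about 195 by 190 mm, 70 mm tall; loose on the bench; origin at its underside. Do not disturb.
- weight: Bystander: iron weight with a knob, 60 mm thick, 68 mm tall; loose on the bench; origin at its underside. Do not disturb.
- catch: Brass rocker catch hidden in the housing; origin on its pivot at jig x = 60, y = -78, z = 18 mm. Its tab, 30 x 16 mm, top 32 mm below the slot's mouth, is sprung: about 3 N at first, 7 N fully down. It frees the bar when pressed about 10 mm down (42 mm below the mouth); end stop at about 16 mm down (48 mm below the mouth).
Not all that is in view belongs to the job. There is more than one size of the key; the job needs the middle-sized. Leave any pink look-alike of the plate alone.

How it is judged:
By the outcome, as a careful person would: the job done as asked, in the order asked, and still so for the second after the job is handed in, with the robot touching nothing.
It also fails if it takes over 72 s, if anything falls off the work surface, if the arm or the gripper's body presses on something with over 40 N, if the wrist force passes 120 N, or if a joint passes its speed limit or range.

## Working session

There is one attempt and no reset: what is moved stays moved. The work goes in short steps, Python scripts to look and compute and a tool call to move; the robot and the scene stay as the last step left them, time stands still between calls to the robot, and variables do not carry over. Pictures are saved under pics/ and viewed, about 8 in all and at most 12, crops included, and the job is handed in when it is done.

Besides the shell and the picture viewer there is one more tool, called after "Emit:" in YAML: its name, and indented under it one key for each argument. arm_command: Moves the arm, as the interface text tells. Its arguments: {"type":"object","properties":{"deltas":{"type":"string"},"grip_force":{"type":"number"}},"required":["deltas"]}

```bash
mkdir -p pics; cat > h.py <<'E'
import numpy as np, cv2
from station import status, eyes, close_job
from scipy.spatial.transform import Rotation as R
def snap(n,f):
    i=eyes.camera_info(n); im=eyes.read_camera(n); cv2.imwrite('pics/'+f+'.png',im[:,:,::-1]); return im,i
def ray(i,u,v,z):
    P=np.array(i['pose']); d=P[:3,:3]@np.array([(u-i['cx'])/i['fx'],(v-i['cy'])/i['fy'],1]); o=P[:3,3]
    return o+d*(z-o[2])/d[2]
def proj(i,p):
    P=np.array(i['pose']); c=P[:3,:3].T@(np.array(p)-P[:3,3]); return i['fx']*c[0]/c[2]+i['cx'], i['fy']*c[1]/c[2]+i['cy']
E
python3 - <<'E'
from h import *
import pickle
s=status.sense(); print(s)
d={}
for n in ['scene','top']:
    im,i=snap(n,n+'0'); d[n]=(im,i); print(n,i)
pickle.dump(d,open('d0.pkl','wb'))
E
```

```text
{'clock': 0.0, 'qpos': array([-1.25982397e+00,  1.16503069e-01,  1.44228167e+00,  1.11542554e-05,
        1.58400931e+00, -3.77814688e-02]), 'qvel': array([ 0.00045867,  0.00065074,  0.00055531,  0.00070156, -0.00110518,
        0.00119507]), 'effort': array([ 5.93702316e-04, -7.31970549e+01, -6.32494140e+01, -3.40636780e-05,
        6.33460280e-03,  9.61683725e-06]), 'tool_pos': array([ 0.2306155 , -0.63418658,  0.24154046]), 'orientation': array([-3.09277618e+00, -5.44842602e-01,  2.39527873e-04]), 'ft_force': array([ 0.37100492,  0.60294365, -0.21547748]), 'wrist_torque': array([-0.0284765 , -0.01227882, -0.02616148]), 'grip_width': 0.0855111543289926}
scene {'fx': 383.94238976783663, 'fy': 383.94238976783663, 'cx': 321.7472695878035, 'cy': 197.6597193296009, 'pose': array([[ 6.48749476e-01,  5.35588220e-01, -5.40619437e-01,
         1.16906490e+00],
       [ 7.61001278e-01, -4.55574177e-01,  4.61875768e-01,
        -4.89001235e-01],
       [ 1.08296557e-03, -7.11053744e-01, -7.03136829e-01,
         8.47299690e-01],
       [ 0.00000000e+00,  0.00000000e+00,  0.00000000e+00,
         1.00000000e+00]])}
top {'fx': 462.623008732101, 'fy': 462.623008732101, 'cx': 314.34284504513545, 'cy': 198.13947177569725, 'pose': array([[ 0.02728202, -0.9894216 ,  0.14248011,  0.37133064],
       [-0.99956668, -0.02857773, -0.00705514,  0.02749876],
       [ 0.01105226, -0.1422259 , -0.98977252,  1.45541103],
       [ 0.        ,  0.        ,  0.        ,  1.        ]])}
```

View pics/scene0.png

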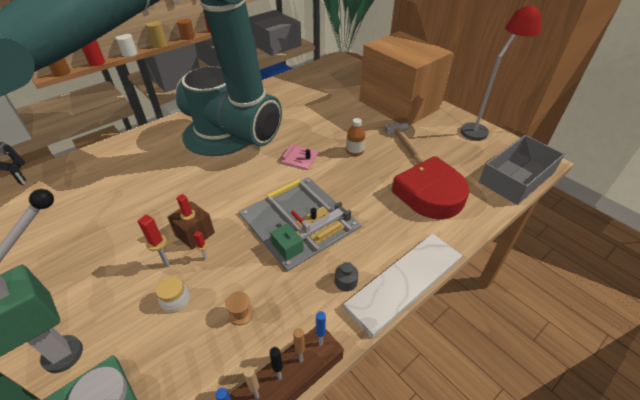

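View pics/top0.png

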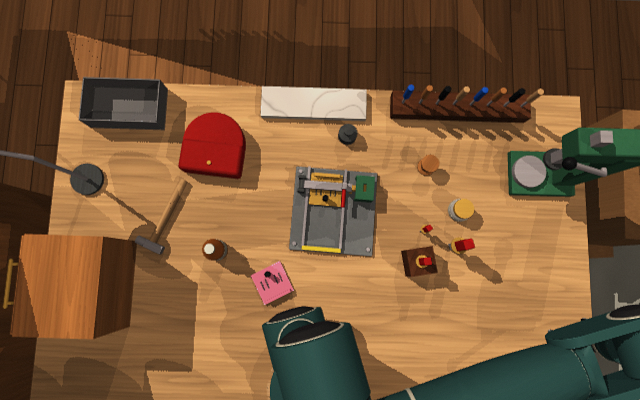

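Candidates for the key, as scene pixels: one in the block (186,208), a larger one standing at (150,232), and a smaller one standing at (200,240). Only the one in the block is middle-sized, so I choose that. The brass plate is in the jig; its pink look-alike is at (298,157). Next I'll check with one close crop and measure.

```bash
python3 - <<'E'
from h import *
import pickle
d=pickle.load(open('d0.pkl','rb'))
s,si=d['scene'];t,ti=d['top']
a=cv2.resize(s[180:280,120:370],None,fx=3.2,fy=3.2,interpolation=cv2.INTER_CUBIC)
b=cv2.resize(t[155:285,280:480],None,fx=2.1,fy=2.1,interpolation=cv2.INTER_CUBIC)
c=np.zeros((600,800,3),np.uint8);c[:a.shape[0],:a.shape[1]]=a;c[323:323+b.shape[0],:b.shape[1]]=b[:277]
cv2.imwrite('pics/crop.png',c[:,:,::-1])
def blobs(im,i,name,lo,hi,z,amin=15):
    hsv=cv2.cvtColor(im,cv2.COLOR_RGB2HSV); m=cv2.inRange(hsv,lo,hi)
    n,l,st,ce=cv2.connectedComponentsWithStats(m)
    for k in range(1,n):
        if st[k][4]>=amin: print(name,st[k],ce[k].round(1),ray(i,*ce[k],z).round(4), cv2.minAreaRect(np.argwhere(l==k)[:,::-1].astype(np.float32)))
for nm,(im,i) in d.items():
    print(nm)
    blobs(im,i,'yellow',(24,180,120),(32,255,255),.024,25)
    blobs(im,i,'green',(55,100,30),(85,255,200),.062,60)
    blobs(im,i,'red',(0,200,120),(4,255,255),.15,8)
    blobs(im,i,'red2',(174,200,90),(180,255,255),.15,8)
E
```

```text
scene
top
yellow [302 246  39   6 132] [320.7 248.7] [ 0.4208 -0.0066  0.024 ] ((320.98236083984375, 248.72938537597656), (38.27155685424805, 3.4513425827026367), 4.398705005645752)
green [ 562  128   78   46 2350] [603.7 148.2] [ 0.755  -0.8785  0.062 ] ((600.5, 150.5), (45.0, 77.0), 90.0)
green [ 508  151   92   45 1498] [546.7 178.9] [ 0.6524 -0.6958  0.062 ] ((553.24755859375, 173.59022521972656), (91.60355377197266, 42.927886962890625), 1.5911403894424438)
green [354 176  21  25 407] [364.3 188. ] [ 0.6077 -0.1343  0.062 ] ((364.04864501953125, 188.22178649902344), (18.71348762512207, 24.764179229736328), 3.5763344764709473)
green [302 309  20  14 119] [313.7 315.7] [0.2234 0.01   0.062 ] ((311.79998779296875, 316.9000244140625), (11.700427055358887, 18.65743637084961), 71.56504821777344)
green [ 412  314  228   86 9535] [548.6 369.8] [ 0.0882 -0.6765  0.062 ] ((525.5, 356.4999694824219), (226.99996948242188, 84.99998474121094), -0.0)
green [ 263  320  106   80 4966] [315.1 367.9] [0.0764 0.0018 0.062 ] ((315.4999694824219, 359.4999694824219), (104.99998474121094, 78.99998474121
[... 182 characters left out ...]
 ((211.81082153320312, 141.6351318359375), (58.6904411315918, 59.18363952636719), 9.462322235107422)
red [341 190   4  17  46] [342.8 197.6] [ 0.5632 -0.0628  0.15  ] ((342.7655029296875, 198.01771545410156), (2.59424090385437, 16.16411590576172), 3.814074993133545)
red [426 225   7   6  28] [428.8 227.5] [ 0.4846 -0.3083  0.15  ] ((428.8076477050781, 227.46151733398438), (5.547001838684082, 4.714951992034912), 56.3099365234375)
red [462 239  13  11  92] [468.2 243.7] [ 0.4421 -0.4192  0.15  ] ((467.9500732421875, 243.35000610351562), (10.11928653717041, 9.803059577941895), 71.56504821777344)
red [424 257   8   8  54] [427.4 260.8] [ 0.3911 -0.3037  0.15  ] ((427.5, 260.5), (7.0, 7.0), 90.0)
```

View pics/crop.png

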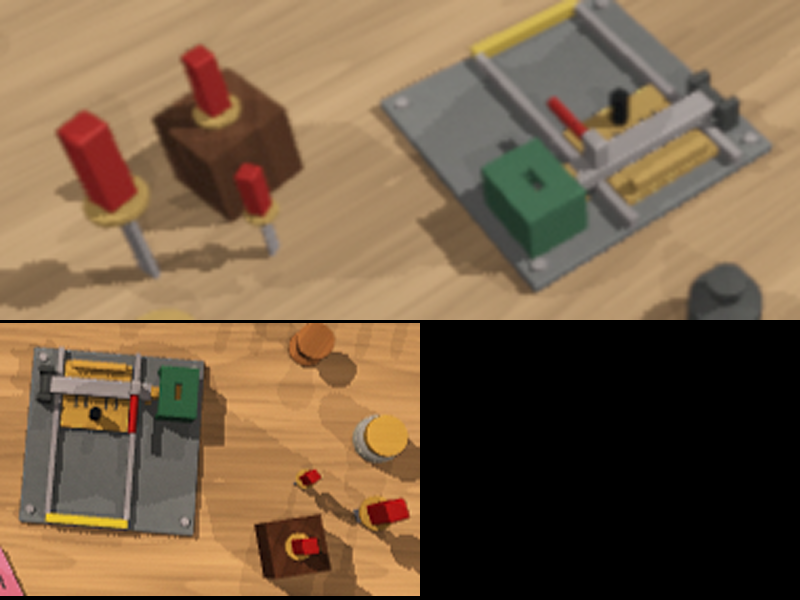

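The crop shows the middle-sized key in the block and the green housing with its slot. I'll go over the key for a wrist view.

Emit:
arm_command:
  deltas: "2.6 -2.5 -1.2 0 0;2.6 -2.5 -1.2 0 0;2.6 -2.5 -1.2 0 0;2.6 -2.5 -1.0 0 0;2.6 -2.5 -1.0 0 0;2.6 -2.5 -1.0 0 0;2.6 -2.5 -0.8 0 0;2.6 -2.5 -0.8 0 0;2.6 -2.5 -0.8 0 0;2.6 -2.5 0 0 0;0 0 0 0.12 0;0 0 0 0.12 0"
  grip_force: 60

```text
clock: 1.1
tool_pos: [0.3904, -0.3088, 0.3325]
orientation: [3.137, 0.168, 0.001]
ft_force: [0.2, -0.7, 0.4]
grip_width: 0.0855
```

Emit:
arm_command:
  deltas: "0 0 0 0.11 0;0 0 0 0 0;0 0 0 0 0"

```text
clock: 1.35
tool_pos: [0.3896, -0.3105, 0.3321]
orientation: [-3.141, -0.004, 0.0]
ft_force: [0.2, -0.6, -0.0]
grip_width: 0.0855
```

```bash
python3 - <<'E'
from h import *
import pickle
s=status.sense(); print(s['tool_pos'],s['orientation'])
im,i=snap('wrist','w1'); pickle.dump((im,i),open('w1.pkl','wb')); print(i)
E
```

```text
[ 0.38955741 -0.31050037  0.332104  ] [-3.14135873e+00 -3.68537650e-03  3.80294333e-04]
{'fx': 281.0930385961917, 'fy': 281.0930385961917, 'cx': 318.74635394353885, 'cy': 196.4509804915222, 'pose': array([[ 2.51182635e-03, -9.46287491e-01, -3.23316680e-01,
         4.73556987e-01],
       [-9.99996577e-01, -2.61395791e-03, -1.18342441e-04,
        -3.10964195e-01],
       [-7.33150219e-04,  3.23315870e-01, -9.46290817e-01,
         4.63985682e-01],
       [ 0.00000000e+00,  0.00000000e+00,  0.00000000e+00,
         1.00000000e+00]])}
```

View pics/w1.png

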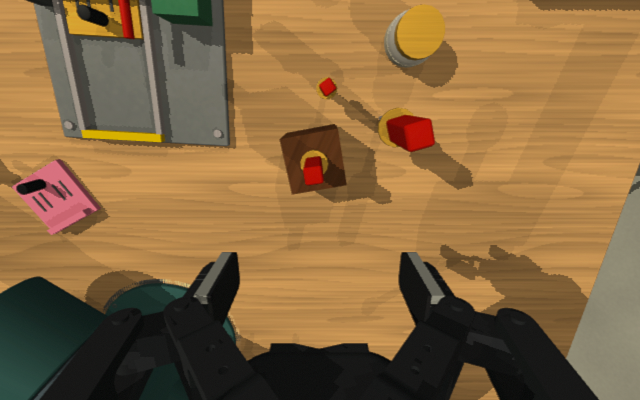

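```bash
python3 - <<'E'
from h import *
import pickle
im,i=pickle.load(open('w1.pkl','rb'))
hsv=cv2.cvtColor(im,cv2.COLOR_RGB2HSV)
m=cv2.inRange(im,(0,0,0),(115,75,60)); m[:120]=0;m[205:]=0;m[:,:270]=0;m[:,355:]=0
red=cv2.inRange(hsv,(0,190,60),(5,255,255))|cv2.inRange(hsv,(174,190,60),(180,255,255))
c=im[115:205,265:365];
n,l,st,ce=cv2.connectedComponentsWithStats(red)
for k in range(1,n):
    if st[k][4]>30: print(st[k],ce[k])
k=l[172,313]
# split bright top vs dark side
r=(l==k); V=hsv[...,2]
print('V hist',np.histogram(V[r],8)); 
for v in range(st[k][1],st[k][1]+st[k][3]):
    u=np.where(r[v])[0]; print(v,u.min(),u.max(),V[v,u[len(u)//2]],end=' | ')
big=cv2.resize(c,None,fx=6,fy=6,interpolation=cv2.INTER_CUBIC); cv2.imwrite('pics/w1c.png',big[:,:,::-1])
E
```

```text
[119   0  15  39 362] [125.97237569  18.74033149]
[320  78  16  18 173] [327.26589595  86.63583815]
[ 387  116   48   36 1307] [411.01989288 132.22341239]
[303 157  21  28 468] [312.93376068 171.16880342]
V hist (array([ 13,  13,  33,  98,  22,  25,  23, 241]), array([ 82.  ,  94.75, 107.5 , 120.25, 133.  , 145.75, 158.5 , 171.25,
       184.  ]))
157 314 319 118 | 158 308 320 119 | 159 307 320 120 | 160 306 320 121 | 161 306 320 122 | 162 306 320 122 | 163 306 320 122 | 164 305 320 121 | 165 305 321 123 | 166 305 321 140 | 167 305 321 180 | 168 304 321 183 | 169 304 321 184 | 170 303 321 182 | 171 303 321 182 | 172 303 321 182 | 173 303 322 182 | 174 304 322 182 | 175 304 322 180 | 176 304 322 179 | 177 304 322 179 | 178 304 323 180 | 179 304 323 179 | 180 305 323 179 | 181 305 322 179 | 182 305 322 179 | 183 305 320 157 | 184 306 313 134 |
```

View pics/w1c.png

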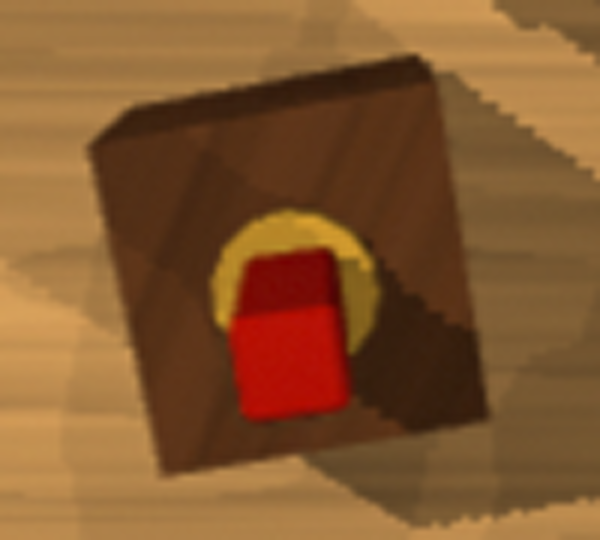

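```bash
python3 - <<'E'
from h import *
import pickle
im,i=pickle.load(open('w1.pkl','rb'))
def f(q,z):
    p=np.array([ray(i,u/6+265-.4,v/6+115-.4,z)[:2] for u,v in q]); e=np.roll(p,-1,0)-p
    print(p.mean(0).round(4),np.linalg.norm(e,axis=1).round(4),'yaw deg',[round((np.degrees(np.arctan2(y,x))+45)%90-45,1) for x,y in e])
    return p
f([(92,148),(437,82),(488,418),(163,475)],.08)
f([(232,318),(340,308),(352,405),(245,420)],.15)
# collar ellipse centre approx
print(ray(i,296/6+265,290/6+115,.086))
E
```

```text
[ 0.3923 -0.304 ] [0.0787 0.0789 0.0788 0.0787] yaw deg [np.float64(10.8), np.float64(10.2), np.float64(10.6), np.float64(10.1)]
[ 0.3922 -0.3047] [0.0206 0.0193 0.021  0.0203] yaw deg [np.float64(5.5), np.float64(7.2), np.float64(8.4), np.float64(6.3)]
[ 0.39220286 -0.304863    0.086     ]
```

Key at (0.392, -0.3045), yaw about 7°. Block edges come out at 79 mm, against 80 expected. Descending to grasp the handle.

Emit:
arm_command:
  deltas: "0 0 0 -0.12 0;0.33 -0.56 0 0 0;0 0 3.5 0 0;0 0 3.5 0 0;0 0 3.5 0 0;0 0 3.5 0 0;0 0 3.5 0 0;0 0 2.5 0 0;0 0 1.5 0 0;0 0 0.9 0 0;0 0 0 0 0;0 0 0 0 0"

```text
clock: 2.4
tool_pos: [0.3924, -0.3047, 0.1089]
orientation: [3.136, 0.186, 0.0]
ft_force: [-0.2, -0.4, 0.2]
grip_width: 0.0852
```

Emit:
arm_command:
  deltas: "0 0 0 0 255;0 0 0 0 255;0 0 0 0 255;0 0 0 0 255;0 0 0 0 255;0 0 0 0 255;0 0 0 0 255;0 0 0 0 255"

```text
clock: 3.07
tool_pos: [0.3924, -0.3047, 0.1087]
orientation: [3.136, 0.186, 0.001]
ft_force: [-0.8, -0.5, 6.0]
grip_width: 0.0215
```

Emit:
arm_command:
  deltas: "0 0 -1 0 255;0 0 -2 0 255;0 0 -3.5 0 255;0 0 -3.5 0 255;0 0 -3.5 0 255;0 0 -3 0 255;0 0 -1.5 0 255;0 0 0 0 255;0 0 0 0 255"

```text
clock: 3.82
tool_pos: [0.3922, -0.3046, 0.2881]
orientation: [3.136, 0.187, 0.0]
ft_force: [0.0, 0.5, -2.1]
grip_width: 0.0211
```

```bash
python3 - <<'E'
from h import *
import pickle
s=status.sense(); print(s['tool_pos'],s['orientation'],s['ft_force'],s['grip_width'])
im,i=snap('wrist','w2'); sc,si=snap('scene','s2'); pickle.dump((im,i,sc,si),open('w2.pkl','wb'))
u,v=map(int,proj(i,(.392,-.304,.08))); print(u,v)
u2,v2=map(int,proj(si,s['tool_pos']-[0,0,.05])); print(u2,v2)
a=cv2.resize(im[max(0,v-60):v+60,u-75:u+75],(450,360)); b=cv2.resize(sc[v2-60:v2+60,u2-60:u2+60],(350,350))
c=np.zeros((360,800,3),np.uint8);c[:,:450]=a[:360];c[:350,450:]=b
cv2.imwrite('pics/c2.png',c[:,:,::-1])
E
```

```text
[ 0.39221656 -0.30461103  0.28805703] [3.13595940e+00 1.86540686e-01 1.38661999e-04] [ 1.62934863e-03  5.15907660e-01 -2.05562579e+00] 0.02111730152285854
317 172
171 170
```

View pics/c2.png

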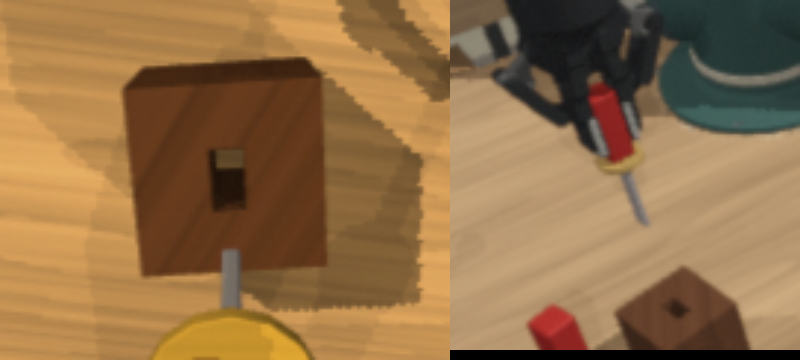

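Key held. The pocket's long side lies along block x (yaw about 10°) and the blade's width along tool x, so a slot insertion needs tool yaw equal to jig yaw, about -3°. Moving over the slot to measure it from close by.

Emit:
arm_command:
  deltas: "2.34 -1.43 0 0 255;2.93 -1.79 0 0 255;2.93 -1.79 0 0 255;2.93 -1.79 0 0 255;2.93 -1.79 0 0 255;2.93 -1.79 0 0 255;2.93 -1.79 0 0 255;2.34 -1.43 0 0 255;1.14 -0.5 0 0 255;0 0 0 0.085 255;0 0 0 0.085 255;0 0 0 0 255"

```text
clock: 4.92
tool_pos: [0.6075, -0.1369, 0.2866]
orientation: [-3.14, 0.087, 0.004]
ft_force: [-0.3, -0.9, -0.7]
grip_width: 0.0211
```

Emit:
arm_command:
  deltas: "0 0 0 0 255;0 0 0 0 255"

```text
clock: 5.08
tool_pos: [0.6075, -0.1372, 0.2877]
orientation: [-3.141, 0.077, 0.001]
ft_force: [-0.3, 0.4, -1.3]
grip_width: 0.0215
```

```bash
python3 - <<'E'
from h import *
import pickle
im,i,_,_=pickle.load(open('w2.pkl','rb'))
print('pocket',ray(i,317-75+229/3,172-60+180/3,.08))
for a,b in [((210,150),(215,212)),((245,148),(245,208)),((125,88),(142,275)),((322,76),(326,265))]:
    p,q=[ray(i,317-75+x/3,112+y/3,.08) for x,y in (a,b)]; print(np.linalg.norm(p-q).round(4),np.degrees(np.arctan2(*(p-q)[[1,0]])).round(1))
s=status.sense(); print(s['tool_pos'],R.from_rotvec(s['orientation']).as_matrix()[:,0])
im,i=snap('wrist','w3'); pickle.dump((im,i),open('w3.pkl','wb'))
E
```

```text
pocket [ 0.39214057 -0.30466857  0.08      ]
0.0264 10.9
0.0254 7.1
0.0797 9.8
0.0799 10.1
[ 0.60748006 -0.13720612  0.2876871 ] [ 9.98807929e-01 -4.88060554e-02 -8.30354741e-04]
```

View pics/w3.png

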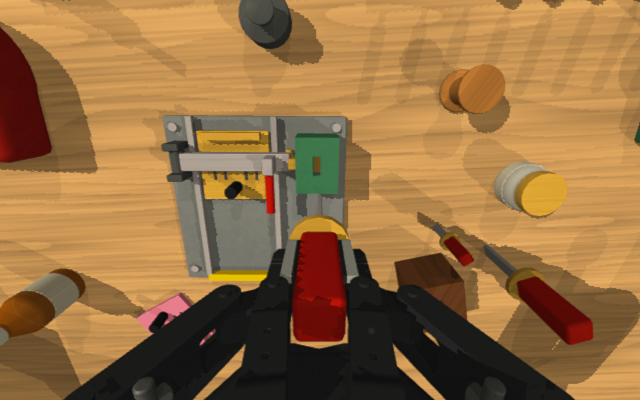

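The wrist view shows the housing's top around (318,163), the slot at (316,165), the red pin at (270,195), the knob at (235,190) and the collar of the held key at (320,225). Measuring the slot.

```bash
python3 - <<'E'
from h import *
import pickle
im,i=pickle.load(open('w3.pkl','rb'))
hsv=cv2.cvtColor(im,cv2.COLOR_RGB2HSV)
g=cv2.inRange(hsv,(55,100,30),(90,255,255)); g[:120]=0;g[210:]=0;g[:,:285]=0;g[:,350:]=0
ct=max(cv2.findContours(g,0,1)[0],key=cv2.contourArea); r=cv2.minAreaRect(ct); box=cv2.boxPoints(r)
P=np.array([ray(i,u,v,.062)[:2] for u,v in box]); e=np.roll(P,-1,0)-P
print('housing',P.mean(0),np.linalg.norm(e,axis=1),np.degrees(np.arctan2(e[:,1],e[:,0])))
hole=np.zeros_like(g); cv2.drawContours(hole,[ct],-1,255,-1); hole&=~g; hole=cv2.morphologyEx(hole,cv2.MORPH_OPEN,np.ones((2,2)))
n,l,st,ce=cv2.connectedComponentsWithStats(hole)
for k in range(1,n):
    if st[k][4]>20:
        rr=cv2.minAreaRect(np.argwhere(l==k)[:,::-1].astype(np.float32)); b=cv2.boxPoints(rr)
        Q=np.array([ray(i,u,v,.062)[:2] for u,v in b]);e=np.roll(Q,-1,0)-Q
        print(st[k],ce[k],Q.mean(0),np.linalg.norm(e,axis=1),np.degrees(np.arctan2(e[:,1],e[:,0])))
V=hsv[...,2]
print(V[140:195:5,300:336:4]) 
c=im[100:235,160:360]; cv2.imwrite('pics/w3c.png',cv2.resize(c,None,fx=4,fy=4,interpolation=cv2.INTER_CUBIC)[:,:,::-1])
for z in (.189,.2): print('tip proj',proj(i,(.6075,-.1372,z)))
E
```

```text
housing [ 0.61297961 -0.13494716] [0.05372362 0.07760245 0.05756805 0.07762092] [-92.78405157 178.4826284   87.22413362  -4.35572884]
[314 158   8  18 141] [317.4822695  166.31914894] [ 0.61019365 -0.13610456] [0.00898987 0.02248885 0.00917127 0.02248951] [-92.78085758 177.36052292  87.22151492  -3.10162735]
[[119 119 118 118 120 119 118 118 119]
 [118 118 118 120 118 119 120 119 118]
 [118 118 118 118 118 119 118 118 118]
 [118 118 119 117 120 118 118 118 119]
 [117 119 118  99 100  96 118 118 118]
 [117 116 118  98  99  98 117 119 120]
 [117 116 117 102 101 100 118 119 119]
 [117 117 117 105  89 110 118 118 118]
 [116 118 118 117 118 118 118 118 119]
 [117 117 117 117 117 118 118 118 118]
 [114 115 116 117 116 114 116 117 117]]
tip proj (np.float64(318.2018032762501), np.float64(202.05119851225118))
tip proj (np.float64(318.16901668804354), np.float64(206.5622500316364))
```

View pics/w3c.png

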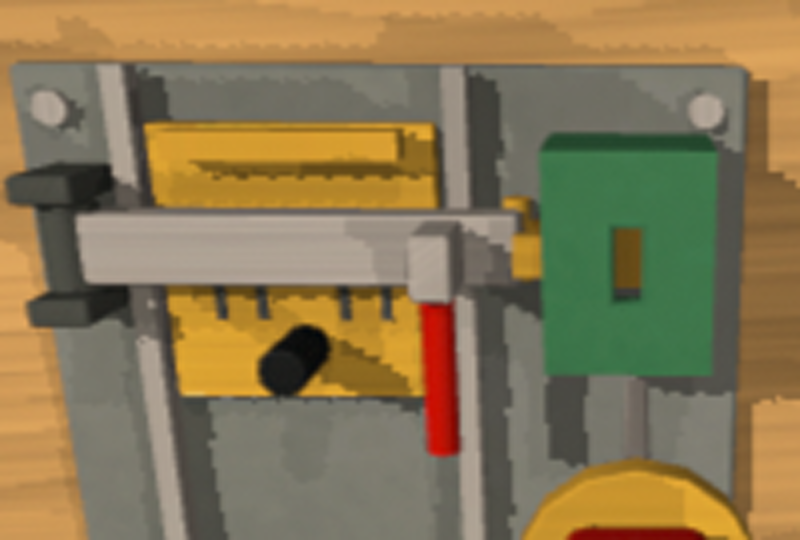

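```bash
python3 - <<'E'
from h import *
import pickle
im,i,sc,si=pickle.load(open('w2.pkl','rb'))
def tri(i,a,si,b):
    o1=np.array(i['pose'])[:3,3];d1=ray(i,*a,0)-o1;o2=np.array(si['pose'])[:3,3];d2=ray(si,*b,0)-o2
    A=np.stack([d1,-d2],1);t=np.linalg.lstsq(A,o2-o1,rcond=None)[0]; return o1+d1*t[0],o2+d2*t[1]
print('tip tri',tri(i,(317-75+231/3,112+250/3),si,(177.9,187.1)))
p=np.array([.3922,-.3046,.2881])
for n,dz in [('tip',-.0987),('collarbot',-.0287),('handtop',.0413)]: print(n,'scene',np.round(proj(si,p+[0,0,dz]),1),'wrist',np.round(proj(i,p+[0,0,dz]),1), 'slip18 scene',np.round(proj(si,p+[0,0,dz-.018]),1))
im,i=pickle.load(open('w3.pkl','rb')); p=np.array([.6075,-.1372,.2877])
for n,x,dz in [('collar front bot',.019,-.0287),('collar front top',.019,-.0227),('hand top front',.011,.0413),('hand top rear',-.011,.0413),('hand bot front',.011,-.0227)]: print(n,np.round(proj(i,p+[x,0,dz]),1),np.round(proj(i,p+[x,0,dz-.018]),1))
print('slot',ray(i,317.1,166,.062),ray(i,316.3,165.6,.062))
E
```

```text
tip tri (array([ 0.39718332, -0.30484629,  0.18551628]), array([ 0.39678004, -0.30590492,  0.18569405]))
tip scene [177.2 184.9] wrist [318.  202.1] slip18 scene [179. 190.]
collarbot scene [169.5 163.4] wrist [317.7 239.7] slip18 scene [171.5 169.1]
handtop scene [160.9 139.4] wrist [317.1 321.4] slip18 scene [163.2 145.8]
collar front bot [316.4 212.1] [316.6 202. ]
collar front top [316.3 215.9] [316.6 205.2]
hand top front [315.9 298.9] [316.3 272.1]
hand top rear [318.7 342.8] [318.7 311.9]
hand bot front [317.  228.1] [317.2 216.4]
slot [ 0.61099114 -0.13562542  0.062     ] [ 0.61156896 -0.13461676  0.062     ]
```

The tip triangulates to about 5 mm ahead of the TCP, a slight tilt of the key in the jaws. Descending to about 10 mm above the slot for a close look.

Emit:
arm_command:
  deltas: "-0.07 -0.27 2 0 255;0 0 3 0 255;0 0 3 0 255;0 0 2 0 255;0 0 1.3 0 255;0 0 0 0 255;0 0 0 0 255"

```text
clock: 5.72
tool_pos: [0.6073, -0.1343, 0.1758]
orientation: [3.141, -0.08, -0.0]
ft_force: [0.2, 0.4, -0.7]
grip_width: 0.0209
```

```bash
python3 - <<'E'
from h import *
import pickle
s=status.sense(); print(s['tool_pos'],s['ft_force'])
im,i=snap('wrist','w4'); sc,si=snap('scene','s4'); pickle.dump((im,i,sc,si),open('w4.pkl','wb'))
p=s['tool_pos']; u,v=map(int,proj(i,(.611,-.135,.062))); print(u,v,proj(i,p+[.0048,-.0008,-.1025]))
u2,v2=map(int,proj(si,(.611,-.135,.062))); print(u2,v2)
a=cv2.resize(im[v-40:v+40,u-40:u+40],(400,400),interpolation=cv2.INTER_CUBIC); b=cv2.resize(sc[v2-50:v2+30,u2-40:u2+40],(400,400),interpolation=cv2.INTER_CUBIC)
cv2.imwrite('pics/c4.png',np.hstack([a,b])[:,:,::-1])
E
```

```text
[ 0.60728236 -0.13430144  0.17579385] [ 0.21027408  0.40422265 -0.69435806]
318 192 (np.float64(318.84781049021944), np.float64(195.5325940817678))
286 234
```

View pics/c4.png

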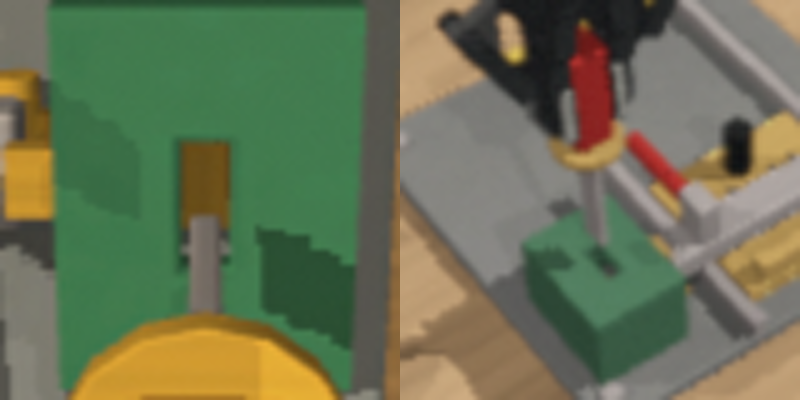

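```bash
python3 - <<'E'
from h import *
import pickle
im,i,sc,si=pickle.load(open('w4.pkl','rb'))
f=lambda x,y:(318-40+x/5-.4,192-40+y/5-.4)
for p in [(180,141),(230,141),(180,258),(230,255)]: print('slot',ray(i,*f(*p),.062).round(4))
for z in (.0771,.0741): print('blade front edge',ray(i,*f(190,215),z).round(4),ray(i,*f(219,215),z).round(4))
g=lambda x,y:(286-40+(x-400)/5-.4,234-50+y/5-.4)
# scene: slot corners & blade bottom
for p in [(588,252),(605,243),(622,270),(605,277)]: print('sc slot',ray(si,*g(*p),.062).round(4))
for p in [(586,238),(606,246)]: print('sc blade',ray(si,*g(*p),.0771).round(4))
E
```

```text
slot [ 0.6235 -0.1309  0.062 ]
slot [ 0.6231 -0.14    0.062 ]
slot [ 0.601  -0.1296  0.062 ]
slot [ 0.6011 -0.139   0.062 ]
blade front edge [ 0.6144 -0.1324  0.0771] [ 0.6141 -0.1374  0.0771]
blade front edge [ 0.6134 -0.1323  0.0741] [ 0.6131 -0.1374  0.0741]
sc slot [ 0.6034 -0.1401  0.062 ]
sc slot [ 0.6042 -0.1295  0.062 ]
sc slot [ 0.6249 -0.1338  0.062 ]
sc slot [ 0.6229 -0.1434  0.062 ]
sc blade [ 0.6059 -0.1419  0.0771]
sc blade [ 0.6171 -0.1372  0.0771]
```

Blade and slot agree in y; the blade has to go about 5 mm forward. Inserting step by step.

Emit:
arm_command:
  deltas: "0.5 0 0 0 255;0 0 0.5 0 255;0 0 0.5 0 255;0 0 0.5 0 255;0 0 0.4 0 255;0 0 0 0 255"

```text
clock: 6.32
tool_pos: [0.6118, -0.1343, 0.1549]
orientation: [-3.14, 0.08, 0.003]
ft_force: [0.1, 0.2, -1.4]
grip_width: 0.0212
```

Emit:
arm_command:
  deltas: "0 0 0.3 0 255;0 0 0.4 0 255;0 0 0.4 0 255;0 0 0 0 255"

```text
clock: 6.65
tool_pos: [0.612, -0.1343, 0.1442]
orientation: [-3.14, 0.08, 0.002]
ft_force: [-0.7, 0.6, -0.7]
grip_width: 0.0215
```

Emit:
arm_command:
  deltas: "0 0 0.5 0 255;0 0 0.5 0 255;0 0 0.5 0 255;0 0 0.3 0 255;0 0 0.3 0 255;0 0 0.3 0 255;0 0 0.3 0 255;0 0 0 0 255;0 0 0 0 255"

```text
clock: 7.4
tool_pos: [0.6124, -0.1349, 0.1184]
orientation: [3.14, -0.081, 0.001]
ft_force: [-1.3, -5.5, 4.0]
grip_width: 0.0213
```

```bash
python3 - <<'E'
from h import *
sc,si=snap('scene','s5')
cv2.imwrite('pics/s5c.png',cv2.resize(sc[170:280,230:370],(800,600),interpolation=cv2.INTER_CUBIC)[:,:,::-1])
E
```

Emit:
arm_command:
  deltas: "0 0 0.2 0 255;0 0 0.15 0 255;0 0 0 0 255;0 0 0 0 255;0 0 0 0 255"

```text
clock: 7.87
tool_pos: [0.6124, -0.1349, 0.1151]
orientation: [3.14, -0.081, 0.001]
ft_force: [-1.0, -5.2, 5.2]
grip_width: 0.0214
```

```bash
python3 - <<'E'
from h import *
sc,si=snap('scene','s6')
a=cv2.imread('pics/scene0.png')[180:260,260:360]; b=sc[180:260,260:360,::-1]
cv2.imwrite('pics/s6c.png',np.hstack([cv2.resize(q,(400,320),interpolation=cv2.INTER_CUBIC) for q in (a,b)]))
E
```

```text
(no output)
```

View pics/s6c.png

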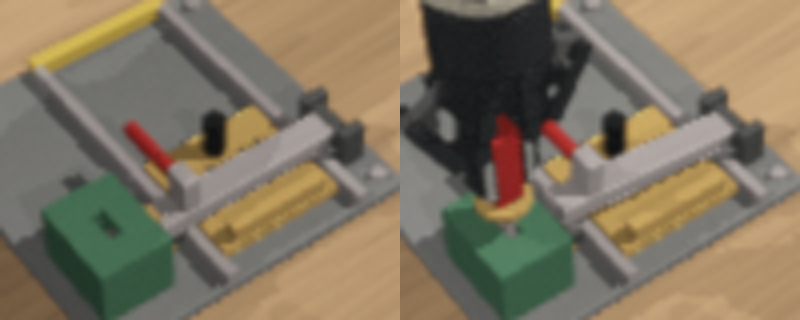

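Compared with the first view, the bar's free end and red pin now sit clearly higher, so the catch has released. Withdrawing and taking the key back to its block.

Emit:
arm_command:
  deltas: "0 0 -1 0 255;0 0 -2 0 255;0 0 -2.5 0 255;0 0 -3 0 255;0 0 -3.3 0 255;0 0 -3.3 0 255;0 0 -2 0 255;0 0 -0.3 -0.085 255;0 0 0 -0.085 255;-1.5 0.9 0 0 255;-2.8 1.7 0 0 255;-2.8 1.7 0 0 255"

```text
clock: 8.92
tool_pos: [0.5459, -0.1854, 0.288]
orientation: [-3.135, -0.187, 0.002]
ft_force: [0.4, -0.3, -1.0]
grip_width: 0.0213
```

Emit:
arm_command:
  deltas: "-2.8 1.7 0 0 255;-2.8 1.7 0 0 255;-2.8 1.7 0 0 255;-2.8 1.65 0 0 255;-2.8 1.6 0 0 255;-1.5 0.9 0 0 255;-1.27 0.7 0 0 255;0 0 0 0 255;0 0 0 0 255;0 0 0 0 255"

```text
clock: 9.75
tool_pos: [0.3923, -0.3038, 0.2887]
orientation: [-3.136, -0.186, -0.0]
ft_force: [0.2, 0.0, -1.4]
grip_width: 0.0217
```

```bash
cat > go.py <<'E'
from h import *
import sys
s=status.sense(); M=R.from_rotvec(s['orientation']).as_matrix(); t=np.array([float(a) for a in sys.argv[1:4]])
print(s['clock'],s['tool_pos'].round(4),'yaw',np.arctan2(M[1,0],M[0,0]).round(4),'delta cm tool',(M.T@(t-s['tool_pos'])*100).round(2),'f',s['ft_force'].round(1),s['grip_width'].round(4),s['qpos'].round(2))
E
python3 go.py .3923 -.3047 .12
```

```text
Traceback (most recent call last):
  File "go.py", line 4, in <module>
    print(s['clock'],s['tool_pos'].round(4),'yaw',np.arctan2(M[1,0],M[0,0]).round(4),'delta cm tool',(M.T@(t-s['tool_pos'])*100).round(2),'f',s['ft_force'].round(1),s['grip_width'].round(4),s['qpos'].round(2))
                                                                                                                                                                     ^^^^^^^^^^^^^^^^^^^^^
AttributeError: 'float' object has no attribute 'round'
```

Emit:
arm_command:
  deltas: "0 0.09 2 0 255;0 0 3 0 255;0 0 3 0 255;0 0 2 0 255;0 0 1 0 255;0 0 0.8 0 255;0 0 0.8 0 255;0 0 0.8 0 255;0 0 0 0 255"

```text
clock: 10.5
tool_pos: [0.3922, -0.3049, 0.154]
orientation: [-3.135, -0.187, 0.001]
ft_force: [-0.3, -0.5, -1.5]
grip_width: 0.0212
```

Emit:
arm_command:
  deltas: "0 0 1 0 255;0 0 1 0 255;0 0 1 0 255;0 0 0.8 0 255;0 0 0.4 0 255;0 0 0 0 255;0 0 0 0 255"

```text
clock: 11.08
tool_pos: [0.3922, -0.3051, 0.1127]
orientation: [-3.136, -0.186, 0.0]
ft_force: [-0.1, -0.1, -0.7]
grip_width: 0.0215
```

Emit:
arm_command:
  deltas: "0 0 0.2 0 255;0 0 0.1 0 255;0 0 0 0 255;0 0 0 0 255"

```text
clock: 11.42
tool_pos: [0.3923, -0.3051, 0.11]
orientation: [3.136, 0.187, 0.0]
ft_force: [0.4, -0.5, -1.7]
grip_width: 0.0213
```

Emit:
arm_command:
  deltas: "0 0 0.1 0 255;0 0 0 0 255;0 0 0 0 255"

```text
clock: 11.67
tool_pos: [0.3923, -0.3051, 0.1088]
orientation: [3.136, 0.186, 0.0]
ft_force: [0.3, 0.5, -0.3]
grip_width: 0.0216
```

Emit:
arm_command:
  deltas: "0 0 0.1 0 255;0 0 0 0 255;0 0 0 0 0;0 0 0 0 0;0 0 0 0 0;0 0 0 0 0;0 0 0 0 0;0 0 0 0 0;0 0 0 0 0"

```text
clock: 12.42
tool_pos: [0.3922, -0.3051, 0.1078]
orientation: [-3.136, -0.186, 0.0]
ft_force: [-0.6, 0.4, 0.3]
grip_width: 0.0854
```

Emit:
arm_command:
  deltas: "0 0 -2 0 0;0 0 -3.5 0 0;0 0 -3.5 0 0;0 0 -3.5 0 0;0 0 -3.5 0 0;0 0 -3.5 0 0;0 0 -2.5 0 0;0 0 -1 0 0;0 0 0 0 0;0 0 0 0 0"

```text
clock: 13.25
tool_pos: [0.3923, -0.3051, 0.3368]
orientation: [-3.136, -0.186, 0.001]
ft_force: [-0.5, 0.3, -0.6]
grip_width: 0.0855
```

```bash
sed -i "s/s\['grip_width'\].round(4)/s['grip_width']/" go.py
python3 go.py .392 -.304 .3; python3 - <<'E'
from h import *
im,i=snap('wrist','w7')
hsv=cv2.cvtColor(im,cv2.COLOR_RGB2HSV)
red=cv2.inRange(hsv,(0,190,60),(5,255,255))|cv2.inRange(hsv,(174,190,60),(180,255,255))
n,l,st,ce=cv2.connectedComponentsWithStats(red)
for k in range(1,n):
    if st[k][4]>30: print(st[k],ce[k])
# compare predicted handle extents
for x in(-.011,.011):
    for y in(-.011,.011):
        c,s=np.cos(.12),np.sin(.12); p=np.array([.3923+c*x-s*y,-.3047+s*x+c*y,.15]); print('top pred',np.round(proj(i,p),1))
E
```

```text
13.25 [ 0.3923 -0.3051  0.3368] yaw 0.1188 delta cm tool [-0.01 -0.11  3.68] f [-0.5  0.3 -0.6] 0.08546694615883123 [-0.71 -0.28  1.66 -0.    1.76  0.74]
[132   0  11  15 143] [137.22377622   6.54545455]
[333  83  16  17 175] [340.34857143  91.4       ]
[ 394  129   46   36 1284] [417.15342679 145.62772586]
[310 159  19  27 458] [318.94541485 172.52620087]
top pred [327.4 185.2]
top pred [308.7 185.2]
top pred [327.5 166.9]
top pred [308.5 167. ]
```

The key stands back in its block: red extents match the prediction within 1–2 px. Now working out the bar and plate geometry in the jig frame, checked against the pictures.

```bash
cat >> h.py <<'E'
TH=-.05; O=np.array([.5580,-.0142])
def jw(x,y,z):
    c,s=np.cos(TH),np.sin(TH); return np.array([O[0]+(c*x-s*y)/1e3,O[1]+(s*x+c*y)/1e3,z/1e3])
def wj(p):
    c,s=np.cos(TH),np.sin(TH); d=(np.array(p)[:2]-O)*1e3; return np.array([c*d[0]+s*d[1],-s*d[0]+c*d[1]]).round(1)
def redpin(im,lo=(0,190,60)):
    hsv=cv2.cvtColor(im,cv2.COLOR_RGB2HSV); return cv2.inRange(hsv,lo,(5,255,255))
E
python3 - <<'E'
from h import *
import pickle
t,ti=pickle.load(open('d0.pkl','rb'))['top']; w,wi=pickle.load(open('w3.pkl','rb'))
print('pin top',wj(ray(ti,342.8,197.6,.064)))
f=lambda x,y:(160+x/4-.4,100+y/4-.4)
P=lambda x,y,z:wj(ray(wi,*f(x,y),z))
print('pin end',P(443,454,.058),'pin base',P(438,305,.058))
print('knob top',P(285,372,.056),'plate front corners',P(182,395,.022),P(422,395,.022),'rear',P(147,125,.022),P(435,125,.022))
print('rear bolts',P(49,107,.014),P(706,110,.014),'hinge block',P(60,245,.04))
print('yaw of guide',[P(103,66,.024),P(440,66,.024),P(185,536,.024),P(480,536,.024)])
print('target over pin',jw(10,-52,300))
E
python3 go.py $(python3 -c "
from h import *
print(*jw(10,-52,280))")
```

```text
pin top [ 20.5 -53.7]
pin end [ -8.6 -53.7] pin base [ 44.7 -54.9]
knob top [20.6 -1.2] plate front corners [ 0.3 49.5] [  0.4 -40.4] rear [99.3 48.8] [ 99.5 -50.9]
rear bolts [104.7  85.8] [ 103.9 -145.1] hinge block [60.9 76.5]
yaw of guide [array([119.1,  60.1]), array([119.2, -54.1]), array([-57.2,  55. ]), array([-57. , -59.9])]
target over pin [ 0.56538859 -0.06663481  0.3       ]
13.3 [ 0.3921 -0.305   0.336 ] yaw 0.1188 delta cm tool [ 20.04 -21.6    5.6 ] f [-0.6  0.1 -0.4] 0.08536534388530675 [-0.71 -0.28  1.67 -0.    1.76  0.74]
```

Emit:
arm_command:
  deltas: "0 0 0 0.085 150;0 0 0 0.084 150;1.6 -2.5 0 0 150;2.1 -3.2 0 0 150;2.1 -3.2 0 0 150;2.1 -3.2 0 0 150;2.1 -3.2 0 0 150;2.1 -3.2 0 0 150;2.1 -3.2 0 0 150;1.9 -2.98 0 0 150;0 0 3 0 150;0 0 2 0 150"
  grip_force: 25

```text
clock: 14.3
tool_pos: [0.5658, -0.0648, 0.284]
orientation: [-3.14, 0.074, 0.005]
ft_force: [1.2, -1.4, -1.2]
grip_width: 0.0357
```

Emit:
arm_command:
  deltas: "0 0 0 0 150;0 0 0 0 150"

```text
clock: 14.47
tool_pos: [0.5648, -0.0665, 0.2859]
orientation: [-3.14, 0.079, 0.006]
ft_force: [-0.0, 0.2, -0.1]
grip_width: 0.0353
```

```bash
python3 - <<'E'
from h import *
im,i=snap('wrist','w8')
m=redpin(im); n,l,st,ce=cv2.connectedComponentsWithStats(m)
for k in range(1,n):
    if st[k][4]>60: print(st[k],ce[k],wj(ray(i,*ce[k],.071)))
a=.1+np.arctan2(25,130); q=np.array([19,75-132.4*np.cos(a),33+132.4*np.sin(a)]); print(q,'pred px .1',proj(i,jw(*q)))
a=np.arctan2(25,130); print('px 0',proj(i,jw(19,-55,58)))
E
python3 go.py $(python3 -c "
from h import *
print(*jw(10,-52,63))")
```

```text
[   0    0   88  126 9320] [37.89839056 66.36437768] [129.  263.8]
[314 141   9  43 348] [317.5545977  161.66666667] [ 20.2 -50.8]
[500 207  37  27 505] [518.39009901 219.66336634] [ -58.7 -320.1]
[ 581  247   59   58 1943] [613.18630983 270.79413278] [-138.4 -474.4]
[ 490  280   47   46 1133] [512.71491615 302.43424537] [-193.7 -342.9]
[ 19.         -51.87193253  70.85858867] pred px .1 (np.float64(318.42520378805244), np.float64(162.60459357112865))
px 0 (np.float64(320.8590570132954), np.float64(160.49413991054413))
14.5167 [ 0.5652 -0.0668  0.2877] yaw -0.0505 delta cm tool [ 4.000e-02 -1.000e-02  2.247e+01] f [-0.5  0.8  0.5] 0.035283453379024964 [-0.16 -0.12  1.61  0.    1.66  1.46]
```

The pin is at jig (20,-51), which agrees with the bar at about 0.1 rad. Descending and gripping it.

Emit:
arm_command:
  deltas: "0.04 0 2.5 0 150;0 0 3.5 0 150;0 0 3.5 0 150;0 0 3.5 0 150;0 0 3.5 0 150;0 0 2.5 0 150;0 0 1.6 0 150;0 0 1 0 150;0 0 0.8 0 150;0 0 0 0 150"

```text
clock: 15.35
tool_pos: [0.5659, -0.0669, 0.0636]
orientation: [-3.141, 0.08, 0.0]
ft_force: [0.8, 0.3, 0.2]
grip_width: 0.0351
```

Emit:
arm_command:
  deltas: "0 0 0 0 255;0 0 0 0 255;0 0 0 0 255;0 0 0 0 255;0 0 0 0 255;0 0 0 0 255"
  grip_force: 25

```text
clock: 15.85
tool_pos: [0.5665, -0.0656, 0.0649]
orientation: [-3.139, 0.078, -0.003]
ft_force: [3.3, 10.8, -2.3]
grip_width: 0.0108
```

```bash
python3 - <<'E'
import numpy as np
# arc rows from theta .1 to 1.57 in tool axes: tool y=-jig y, tool z=-z
a=np.arctan2(25,130)+np.linspace(.1,1.6,31); y=75-132.4*np.cos(a); z=33+132.4*np.sin(a)
for k in range(30): print(f"{-(y[k+1]-y[k])/10:.2f} {-(z[k+1]-z[k])/10:.2f}",end='; ')
E
python3 go.py .5 0 .1
```

```text
-0.21 -0.63; -0.24 -0.62; -0.27 -0.61; -0.30 -0.59; -0.33 -0.58; -0.35 -0.56; -0.38 -0.54; -0.41 -0.52; -0.43 -0.50; -0.46 -0.48; -0.48 -0.45; -0.50 -0.43; -0.52 -0.40; -0.54 -0.38; -0.56 -0.35; -0.58 -0.32; -0.59 -0.29; -0.61 -0.26; -0.62 -0.23; -0.63 -0.20; -0.64 -0.17; -0.65 -0.14; -0.65 -0.10; -0.66 -0.07; -0.66 -0.04; -0.66 -0.00; -0.66 0.03; -0.66 0.06; -0.66 0.10; -0.65 0.13; 15.85 [ 0.5665 -0.0656  0.0649] yaw -0.0499 delta cm tool [-6.96 -6.23 -3.51] f [ 3.3 10.8 -2.3] 0.010782452265079396 [-0.16 -0.01  1.86  0.    1.28  1.46]
```

Emit:
arm_command:
  deltas: "-0.31 -0.63 0 0 255;0 -0.24 -0.62 0 255;0 -0.27 -0.61 0 255;0 -0.30 -0.59 0 255"

```text
clock: 16.18
tool_pos: [0.5666, -0.0564, 0.0866]
orientation: [3.132, -0.081, 0.015]
ft_force: [10.7, -36.3, 13.9]
grip_width: 0.0108
```

I dropped a column in the first row of that call. Correcting the offset right away.

Emit:
arm_command:
  deltas: "0.3 0.32 -0.63 0 255;0 0 0 0 255"

```text
clock: 16.35
tool_pos: [0.567, -0.0552, 0.0902]
orientation: [-3.139, 0.079, -0.003]
ft_force: [1.5, 2.0, -2.1]
grip_width: 0.0111
```

```bash
python3 - <<'E'
from h import *
s=status.sense(); p=s['tool_pos']; j=wj(p); z=p[2]*1e3+8
print(j,z,'r',np.hypot(75-j[1],z-33),'theta',np.arctan2(z-33,75-j[1])-np.arctan2(25,130),s['ft_force'],s['grip_width'])
E
```

```text
[ 11.  -40.5] 98.19913773169188 r 132.63173662798857 theta 0.32391514176926595 [ 1.54386565  2.04647292 -2.05643232] 0.01108208432639859
```

The radius is 132.6 mm (132.4 expected) and the bar is at 0.32 rad. Following the arc.

Emit:
arm_command:
  deltas: "0 -0.33 -0.58 0 255;0 -0.35 -0.56 0 255;0 -0.38 -0.54 0 255;0 -0.41 -0.52 0 255;0 -0.43 -0.50 0 255;0 -0.46 -0.48 0 255;0 -0.48 -0.45 0 255;0 -0.50 -0.43 0 255;0 -0.52 -0.40 0 255;0 -0.54 -0.38 0 255"

```text
clock: 17.18
tool_pos: [0.5693, -0.0126, 0.1394]
orientation: [3.138, -0.08, 0.005]
ft_force: [-0.9, -11.6, 9.3]
grip_width: 0.0105
```

Emit:
arm_command:
  deltas: "0 -0.56 -0.35 0 255;0 -0.58 -0.32 0 255;0 -0.59 -0.29 0 255;0 -0.61 -0.26 0 255;0 -0.62 -0.23 0 255;0 -0.63 -0.20 0 255;0 -0.64 -0.17 0 255;0 -0.65 -0.14 0 255;0 -0.65 -0.10 0 255;0 -0.66 -0.07 0 255"

```text
clock: 18.02
tool_pos: [0.5726, 0.0501, 0.1605]
orientation: [3.139, -0.079, 0.006]
ft_force: [2.9, -4.4, 6.9]
grip_width: 0.0106
```

```bash
cat > th.py <<'E'
from h import *
s=status.sense(); p=s['tool_pos']; j=wj(p); z=p[2]*1e3+8
print(s['clock'],j,z,'r',np.hypot(75-j[1],z-33),'theta',np.arctan2(z-33,75-j[1])-np.arctan2(25,130),s['ft_force'],s['grip_width'])
E
python3 th.py
```

```text
18.0167 [11.3 65. ] 168.45276876434218 r 135.82139951394387 theta 1.3071152569056976 [ 2.90195434 -4.38610109  6.88643183] 0.010568986330271896
```

Emit:
arm_command:
  deltas: "0 -0.66 0 0 255;0 -0.66 0 0 255;0 -0.66 0.03 0 255;0 -0.66 0.06 0 255;0 -0.66 0.1 0 255;0 -0.2 0.05 0 255;0 0 0 0 255;0 0 0 0 255"

```text
clock: 18.68
tool_pos: [0.5743, 0.0857, 0.1577]
orientation: [-3.14, 0.078, -0.006]
ft_force: [4.0, 2.1, 5.7]
grip_width: 0.0108
```

```bash
python3 th.py
```

```text
18.6833 [ 11.3 100.6] 165.66535030912775 r 135.11274985227553 theta 1.5714317917307925 [4.01821114 2.11217525 5.67376122] 0.010846499289829665
```

The bar is at 1.57 rad. Releasing, rising, then going over the knob.

Emit:
arm_command:
  deltas: "0 0 0 0 150;0 0 0 0 150;0 0 0 0 150;0 0 0 0 150;0 0 -1.5 0 150;0 0 -3 0 150;0 0 -3 0 150;0 0 -2.5 0 150;0 0 0 0 130;0 0 0 0 130"

```text
clock: 19.52
tool_pos: [0.5737, 0.0852, 0.2569]
orientation: [-3.14, 0.079, -0.003]
ft_force: [-0.9, 0.5, -0.7]
grip_width: 0.0421
```

Emit:
arm_command:
  deltas: "0.3 2 0 0 130;0.4 3 0 0 130;0.2 3 0 0 130;0 2.1 0 0 130;0 0 0 0 130;0 0 0 0 130"

```text
clock: 20.02
tool_pos: [0.5769, -0.0169, 0.2542]
orientation: [-3.14, 0.082, 0.003]
ft_force: [-0.2, 0.1, -0.5]
grip_width: 0.0421
```

```bash
python3 th.py; python3 - <<'E'
from h import *
im,i=snap('wrist','w9'); sc,si=snap('scene','s9')
a=cv2.resize(im,(640,400))[:400]; b=sc[130:290,220:380]
c=np.zeros((400,800,3),np.uint8); c[:,:400]=im[0:400,120:520]; c[:,400:]=cv2.resize(b,(400,400),interpolation=cv2.INTER_CUBIC)
cv2.imwrite('pics/c9.png',c[:,:,::-1])
print('knob pred',proj(i,jw(20.6,-1.2,56)),'upright pin pred wrist',proj(i,jw(19,100,163)),'scene',proj(si,jw(19,100,163)))
E
```

```text
20.0167 [19.  -1.8] 262.16843654392136 r 241.69487439328395 theta 1.057446135749309 [-0.1585938   0.10083372 -0.5389624 ] 0.042081248033486736
knob pred (np.float64(317.9366203418935), np.float64(172.38796757229966)) upright pin pred wrist (np.float64(198.14946151876845), np.float64(205.21754671764194)) scene (np.float64(341.59920404058016), np.float64(165.44366191853592))
```

View pics/c9.png

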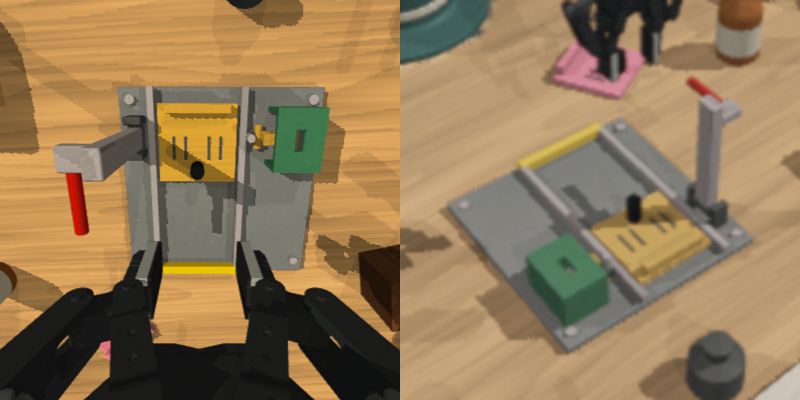

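The view shows the bar standing upright with its red pin at (78,205) in the crop, and the knob at wrist pixel (317,171), as predicted. Descending on the knob.

Emit:
arm_command:
  deltas: "0.15 -0.05 2.5 0 130;0 0 3.5 0 130;0 0 3.5 0 130;0 0 3.5 0 130;0 0 3.5 0 130;0 0 2.5 0 130;0 0 1.5 0 130;0 0 0.9 0 130;0 0 0 0 130;0 0 0 0 130"

```text
clock: 20.95
tool_pos: [0.579, -0.0152, 0.042]
orientation: [-3.141, 0.078, -0.0]
ft_force: [0.4, -0.4, -0.2]
grip_width: 0.0418
```

Emit:
arm_command:
  deltas: "0 0 0 0 255;0 0 0 0 255;0 0 0 0 255;0 0 0 0 255;0 0 0 0 255;0 0 0 0 255"
  grip_force: 30

```text
clock: 21.45
tool_pos: [0.5795, -0.0156, 0.0431]
orientation: [-3.14, 0.079, -0.003]
ft_force: [-0.5, 1.4, 7.3]
grip_width: 0.017
```

```bash
python3 go.py $(python3 -c "
from h import *
print(*jw(-109.5,-1.5,40))")
```

```text
21.45 [ 0.5795 -0.0156  0.0431] yaw -0.0503 delta cm tool [-13.11   0.12   0.29] f [-0.5  1.4  7.3] 0.017041876294282363 [-0.07  0.04  1.86  0.    1.24  1.55]
```

Emit:
arm_command:
  deltas: "-0.5 0 0 0 255;-1 0 0 0 255;-1.2 0 0 0 255;-1.2 0 0 0 255;-1.2 0 0 0 255;-1.2 0 0 0 255;-1.2 0 0 0 255;-1.2 0 0 0 255;-1.2 0 0 0 255;-1 0 0 0 255;-0.7 0 0 0 255;-0.4 0 0 0 255"

```text
clock: 22.45
tool_pos: [0.4595, -0.0097, 0.0432]
orientation: [3.14, -0.079, 0.006]
ft_force: [5.6, -0.6, 5.2]
grip_width: 0.0166
```

Emit:
arm_command:
  deltas: "-0.3 0 0 0 255;-0.3 0 0 0 255;-0.2 0 0 0 255;0 0 0 0 255"

```text
clock: 22.78
tool_pos: [0.4517, -0.0094, 0.0431]
orientation: [3.14, -0.079, 0.006]
ft_force: [1.7, 0.0, 8.9]
grip_width: 0.017
```

```bash
python3 th.py
```

```text
22.7833 [-106.4   -0.5] 51.12893696718557 r 77.64604533110612 theta 0.04566861342077727 [1.70226146e+00 1.71595629e-03 8.94573305e+00] 0.01699506019966307
```

Not against the stop yet. Creeping on until the force rises.

Emit:
arm_command:
  deltas: "-0.15 0 0 0 255;-0.15 0 0 0 255;0 0 0 0 255"

```text
clock: 23.03
tool_pos: [0.449, -0.0093, 0.0431]
orientation: [3.14, -0.079, 0.006]
ft_force: [4.3, -1.1, 6.5]
grip_width: 0.017
```

Emit:
arm_command:
  deltas: "-0.15 0 0 0 255;-0.1 0 0 0 255;0 0 0 0 255"

```text
clock: 23.28
tool_pos: [0.4477, -0.0092, 0.0437]
orientation: [3.14, -0.079, 0.012]
ft_force: [14.7, -1.5, 3.3]
grip_width: 0.0172
```

Emit:
arm_command:
  deltas: "-0.1 0 0 0 255;0 0 0 0 255;0 0 0 0 255"

```text
clock: 23.53
tool_pos: [0.447, -0.0092, 0.0439]
orientation: [3.14, -0.079, 0.012]
ft_force: [16.3, -0.5, 4.7]
grip_width: 0.0171
```

Emit:
arm_command:
  deltas: "0.05 0 0 0 130;0 0 0 0 130;0 0 0 0 130;0 0 0 0 130;0 0 0 0 130;0 0 -1.5 0 130;0 0 -3 0 130;0 0 -3.5 0 130;0 0 -3.5 0 130;0 0 -3.5 0 130;0 0 -3.5 0 130;0 0 -2 0 130"

```text
clock: 24.53
tool_pos: [0.4452, -0.009, 0.2506]
orientation: [3.14, -0.079, 0.005]
ft_force: [-0.5, -1.0, 0.5]
grip_width: 0.0418
```

```bash
python3 th.py; python3 - <<'E'
from h import *
im,i=snap('wrist','w10'); sc,si=snap('scene','s10')
c=np.zeros((560,800,3),np.uint8); c[:400,:420]=im[:,110:530]; c[:380,420:]=cv2.resize(sc[110:290,150:330+0],(380,380),interpolation=cv2.INTER_CUBIC)
c[400:560,:640]=cv2.resize(im[150:230,160:480],(640,160))
cv2.imwrite('pics/c10.png',c[:,:,::-1])
print('knob at stop pred',proj(i,jw(-110,0,56)))
E
```

```text
24.5333 [-112.9   -0.4] 258.5946947797796 r 237.86156964247488 theta 1.0582527544910163 [-0.48876465 -1.03474751  0.51887544] 0.04176486333503712
knob at stop pred (np.float64(318.03700900785645), np.float64(172.91709752531577))
```

View pics/c10.png

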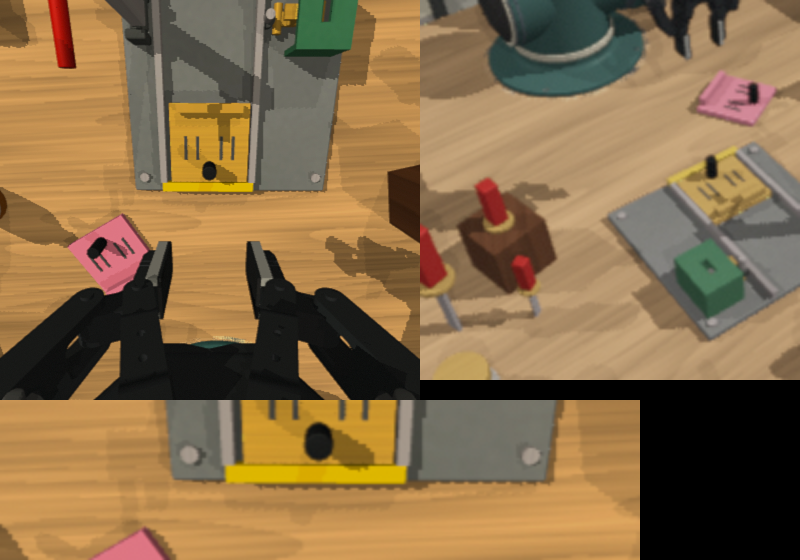

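The plate sits against the yellow stop with no gap, the key is upright in its block, and the gripper is clear. Last, a numeric check of the bar and the bystanders, then I hand in.

```bash
python3 - <<'E'
from h import *
a=cv2.imread('pics/scene0.png');b=cv2.imread('pics/s10.png')
d=cv2.morphologyEx(((cv2.absdiff(a,b).max(2)>50)*255).astype(np.uint8),cv2.MORPH_OPEN,np.ones((3,3)))
n,l,st,ce=cv2.connectedComponentsWithStats(d)
print([list(map(int,st[k])) for k in range(1,n) if st[k][4]>25])
m=redpin(b[:,:,::-1]); n,l,st,ce=cv2.connectedComponentsWithStats(m)
i=eyes.camera_info('scene'); print([ (ce[k].round(),int(st[k][4])) for k in range(1,n) if st[k][4]>10 and 280<ce[k][0]<380], proj(i,jw(19,100,163)))
print(status.sense()['ft_force']); close_job()
E
```

```text
[[0, 0, 147, 96, 7007], [149, 0, 9, 5, 32], [190, 0, 56, 13, 292], [243, 0, 33, 16, 376], [274, 0, 8, 15, 72], [282, 0, 30, 42, 712], [264, 13, 9, 4, 27], [207, 17, 13, 21, 138], [271, 39, 9, 10, 78], [257, 49, 39, 19, 460], [235, 60, 22, 8, 89], [260, 70, 15, 7, 61], [281, 70, 12, 6, 38], [226, 72, 7, 12, 47], [233, 76, 71, 55, 1395], [159, 110, 33, 16, 206], [256, 118, 17, 24, 265], [227, 125, 14, 11, 67], [122, 139, 145, 34, 1780], [84, 140, 33, 17, 355], [3, 144, 15, 15, 117], [0, 158, 76, 48, 1633], [335, 161, 8, 7, 31], [339, 173, 7, 34, 178], [71, 175, 108, 59, 3821], [285, 184, 31, 20, 337], [195, 197, 17, 7, 84], [274, 196, 20, 15, 116], [310, 207, 32, 15, 282], [291, 212, 21, 11, 76], [336, 221, 7, 6, 31], [314, 237, 9, 4, 34]]
[] (np.float64(341.59920404058016), np.float64(165.44366191853592))
[ 0.46484545  0.41741826 -0.87538399]
the job is handed in; nothing more can be done
```

The job is done and handed in at about 24.5 s on the robot's clock, with the robot clear of everything.

- **Key:** I took the middle-sized red-handled key from its block and pushed its blade about 46 mm below the slot mouth, until the bar was seen to spring up. It then went back upright in its block, with its red outline within 1–2 px of the expected place.
- **Bar:** I swung it up by the red pin to about 1.57 rad. It was seen standing upright after release.
- **Plate:** I slid it by its knob until the force rose to about 16 N at the yellow stop. The last picture shows no gap.

**Checks and problems:**
- **Last pin check:** my final colour check for the red pin in the scene camera found no pixels, most likely because the mask's hue range missed it. The bar's upright state at hand-in therefore rests on earlier evidence: the picture after release, a change in that final scene image where the raised bar stands, and the red pin still showing beside the jig in the last wrist picture.
- **Bystanders:** the differences between the first and last scene images lie around the arm, its shadow, the bar and the plate. None fell on a bystander. The wax jar and the two spare keys lie near the area the arm's shadow changed, so the image difference says less about them. The spare keys looked unchanged in the last picture.
- **Mistake:** one row of the first bar-swing move was mistyped. It briefly put about 40 N on the pin through the fingers, and I corrected it in the next call.

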